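Return the sample bottles to their colour-coded holders

TASK

Stand each of the four sample bottles in the round holder that belongs to it: the ring colour of the holder matches the bottle's cap, and of the two black-capped bottles the large one goes in the wide black holder and the small one in the narrow black holder. Set each down gently, upright and flat on the floor of its holder, never tipping a bottle over, and leave the crucible and the little plastic cup standing where they are.

Things in the scene. Friction and masses are not known exactly. Their poses are not given: they have to be found in the camera images.
- small_black_bottle: small amber screw-cap sample bottle with a BLACK cap: body 28 mm diameter and 47 mm high, cap 21 mm diameter, 58 mm high overall, 50 g; loose, stands upright on the worktop. Origin: centre of its underside, z up along its axis. Mass may vary by about 20 %.
- white_bottle: small white screw-cap sample bottle with a WHITE cap: body 28 mm diameter and 49 mm high, cap 21 mm diameter, 60 mm high overall, 50 g; loose, stands upright on the worktop. Origin: centre of its underside, z up along its axis. Mass may vary by about 20 %.
- blue_bottle: amber screw-cap sample bottle with a BLUE cap: body 35 mm diameter and 58 mm high, cap 26 mm diameter, 72 mm high overall, 75 g; loose, stands upright on the worktop. Origin: centre of its underside, z up along its axis. Mass may vary by about 20 %.
- large_black_bottle: large amber screw-cap sample bottle with a BLACK cap: body 57 mm diameter and 92 mm high, cap 42 mm diameter, 112 mm high overall, 250 g; loose, stands upright on the worktop. Origin: centre of its underside, z up along its axis. Mass may vary by about 20 %.
- small_black_holder: narrow round holder fixed to the worktop, silvery aluminium with a BLACK ring on its rim and a BLACK pad on its floor: ring 59 mm in outside diameter, foot flange 68 mm in diameter and 5 mm high, rim 14 mm high, open-topped recess 45 mm in diameter and 8 mm deep (its floor is 6 mm above the worktop). Origin: centre of its underside, z up.
- white_holder: narrow round holder fixed to the worktop, silvery aluminium with a WHITE ring on its rim and a WHITE pad on its floor: ring 59 mm in outside diameter, foot flange 68 mm in diameter and 5 mm high, rim 14 mm high, open-topped recess 45 mm in diameter and 8 mm deep (its floor is 6 mm above the worktop). Origin: centre of its underside, z up.
- blue_holder: medium round holder fixed to the worktop, silvery aluminium with a BLUE ring on its rim and a BLUE pad on its floor: ring 66 mm in outside diameter, foot flange 75 mm in diameter and 5 mm high, rim 14 mm high, open-topped recess 52 mm in diameter and 8 mm deep (its floor is 6 mm above the worktop). Origin: centre of its underside, z up.
- large_black_holder: wide round holder fixed to the worktop, silvery aluminium with a BLACK ring on its rim and a BLACK pad on its floor: ring 88 mm in outside diameter, foot flange 97 mm in diameter and 5 mm high, rim 14 mm high, open-topped recess 74 mm in diameter and 8 mm deep (its floor is 6 mm above the worktop). Origin: centre of its underside, z up.
- crucible: white porcelain crucible, 44 mm rim diameter, 36 mm high, a loose bystander standing among the work; origin: centre of its underside, z up
- measuring_cup: small light translucent-white plastic cup, 44 mm rim diameter, 49 mm high, a loose bystander standing among the work; origin: centre of its underside, z up
Things that resemble listed ones, but are neither listed nor needed, are in the scene too. Leave any green look-alike of the white_bottle alone. What is shaped like the small_black_bottle but yellow is not meant.

How it is judged (in metres and radians):
At the end, for the whole second after the job is handed in: Every bottle stands in its own matching holder: axis within 12 mm of the holder's centre, underside less than 3.5 mm above the recess floor, within 0.1 rad of upright, released and at rest; crucible and plastic cup stand upright (within 0.1 rad) (horizontal distance between small_black_bottle and small_black_holder below 0.012 m and z of small_black_bottle in the frame of small_black_holder below 0.0095 m and angle between each of small_black_bottle, white_bottle, blue_bottle, large_black_bottle, crucible, measuring_cup's own z axis and vertical below 0.1 rad and linear speed of each of small_black_bottle, white_bottle, blue_bottle, large_black_bottle below 0.02 m/s and horizontal distance between white_bottle and white_holder below 0.012 m and z of white_bottle in the frame of white_holder below 0.0095 m and horizontal distance between blue_bottle and blue_holder below 0.012 m and z of blue_bottle in the frame of blue_holder below 0.0095 m and horizontal distance between large_black_bottle and large_black_holder below 0.012 m and z of large_black_bottle in the frame of large_black_holder below 0.0095 m); the robot touches nothing.
It fails at once if a bottle is dropped into its holder (faster than 0.6 m/s within the last 19 mm above its floor) ((horizontal distance between small_black_bottle and small_black_holder below 0.03 m and z of small_black_bottle in the frame of small_black_holder below 0.025 m and linear speed of small_black_bottle above 0.6 m/s) or (horizontal distance between white_bottle and white_holder below 0.03 m and z of white_bottle in the frame of white_holder below 0.025 m and linear speed of white_bottle above 0.6 m/s) or (horizontal distance between blue_bottle and blue_holder below 0.03 m and z of blue_bottle in the frame of blue_holder below 0.025 m and linear speed of blue_bottle above 0.6 m/s) or (horizontal distance between large_black_bottle and large_black_holder below 0.03 m and z of large_black_bottle in the frame of large_black_holder below 0.025 m and linear speed of large_black_bottle above 0.6 m/s)).
It fails at once if a bottle is tipped over (more than 0.7 rad) (angle between any of small_black_bottle, white_bottle, blue_bottle, large_black_bottle's own z axis and vertical above 0.7 rad).
It fails at once if the crucible or the plastic cup is knocked over or moved more than 30 mm (distance of any of crucible, measuring_cup from where it was at the start of the episode above 0.03 m or angle between any of crucible, measuring_cup's own z axis and vertical above 0.7 rad).
It also fails if it takes over 102 s, if anything falls off the work surface, if the arm or the gripper's body presses on something with over 40 N, if the wrist force passes 120 N, or if a joint passes its speed limit or range.

ROBOT

A 6-joint arm with a two-finger parallel gripper is mounted at the origin on the work surface; the furniture and walls round the work are solid. World frame = base frame: x ahead of the robot, y to its left, z up, the work surface at z = 0. Lengths are in mm, angles in rad, forces in N, time in s.
With the tool pointing down it reaches from about 350 to 975 mm from the base axis. Payload 7.1 kg.
Tool frame: the origin (TCP) lies midway between the tips of the shut fingers; the grasp point (between the pads) lies ctrl.grip_point_offset behind it (ctrl.grip_point_offset is the distance from the TCP to the grasp point, in mm); z points along the fingers, y is the line along which they close (so a half turn about z gives the same grasp; the last joint's range is limited). The gripper opens to 88 mm and grips with 3 to 60 N. Pads are 20 mm wide; open, the fingers measure 115 mm over their backs; the gripper's body (75 mm by 178 mm) begins 61 mm behind the grasp point.
Start: joints at [1.271, 0.423, 1.63, -0, 1.089, -0.019], TCP at [173.171, 600.514, 222.675] pointing down, gripper open.
Joint ranges: [-3, 3], [-0.9, 2.11], [0.09, 2.58], [-1.31, 4.45], [0.11, 2.69], [-2.54, 2.54]. Speed limits (rad/s): [2.39, 2.39, 3.01, 3.14, 3.14, 3.14].

INTERFACE

Orientations are given as a rotation vector (axis times angle).
In Python, from workcell import ctrl, get_image, close_job, finder gives the robot as it stands.
- The arm moves only by the tool servo_tool, never from a script. Its argument "deltas" is a list of rows, each a list of 2 entries, a list of its own where there are three numbers: the shift along the tool's x, y, z in mm, then the turn, a rotation vector about the tool's x, y, z in rad. A call has 1 to 5 rows; each row is the pose to reach, as a shift and turn from the pose commanded when the call began, along the tool's axes at that moment; what a row does not reach only later rows make up. A row lasts 1/12 s, in which the tool goes at most 41.7 mm and 7.16 degrees, less where a joint would pass 70% of its speed; a pose out of reach is approached as far as the arm can. A call with a gripper value outside its range is refused whole. "grip" is the closure, from -1 (fully open) to 1 (shut), so that 0 is half open, set as the call begins (left out, the last holds). The fingers move at their own pace and stop on an object; the grip force is fixed at half the most. Time passes only in rows, so rows that repeat a pose let the fingers close. It gives the time, the measured TCP pose, the force, the opening and the grip force at its end, in the units of the state.
- ctrl.get_obs(): the state, without advancing time (a new reading comes with each control period).
- get_image(name): name is "side" or "top"; returns a dict with "frame" (400x640x3 uint8, blue, green, red), "depth" (400x640 float32, mm along the optical axis (not along the pixel's ray), 0 where there is no reading), "K" (3x3 intrinsics, pixels), "pose" (4x4, takes a point from camera to world coordinates). Camera axes: x right, y down, z forward; pixel columns grow to the right and rows downward; lengths in mm; the calibration is good to about 2 mm. A picture is of the moment at which its call begins.
- close_job(): hands the job in; it is judged then, once.
Trained networks look in a picture, given as the dict that the camera call returned (one of the last four; its "shot" number tells which), for a name from the list of things; names that differ only in an ending like _2 or _b are one class to them, and where a whole thing is asked for, a point or a joint stands for the part that bears it (a point fixed in the world has none). Each returns a list of dicts, best first, with "score" (0 to 1); they miss things now and then, are a little off and sometimes report something else, mostly with a low value. They report only what shows in the picture. A call takes as long as a camera call. They do not tell look-alikes from the thing itself.
- finder.search_frame(query, picture): "rect" ([centre column, centre row, width, height] as shares, 0 to 1, of the picture: columns of its width, rows of its height, round what is visible of it).
- finder.silhouettes(query, picture): "mask" (400x640 bool, what is visible of it) and "rect" ([centre column, centre row, width, height] as shares, 0 to 1, of the picture: columns of its width, rows of its height, round what is visible of it).
The state is a dict: "t": time; "qpos": joint angles; "qvel": joint speeds; "joint_torque": joint torques, N m; "ee_pos": TCP position; "orientation": TCP orientation; "ft_force": force on the tool from outside, world axes, zero at the start; "moment": the same for the moment, N m; "width": finger opening in mm; "grasp_force": force on a finger pad.
Only numpy, scipy, OpenCV 4.12 (cv2) and the standard library are available. Lean on these libraries where they do the work, as an engineer would, in place of code of your own. Each camera call takes 0.05 s, during which the arm holds its last target. There are 200 camera calls.

## Working session

There is one attempt and no reset: what is moved stays moved. The work goes in short steps, Python scripts to look and compute and a tool call to move; the robot and the scene stay as the last step left them, time stands still between calls to the robot, and variables do not carry over. Pictures are saved under pics/ and viewed, at most 14 in all, crops included, and the job is handed in when it is done.

Besides the shell and the picture viewer there is one more tool, called by a JSON object that holds its "op" and its "data". servo_tool: Moves the arm, as the interface text tells. Its arguments: {"type":"object","properties":{"deltas":{"type":"array","items":{"type":"array"}},"grip":{"type":"number"}},"required":["deltas"]}

```bash
mkdir -p pics; python3 - <<'E'
from workcell import ctrl,get_image
import cv2
o=ctrl.get_obs();print(o['t'],o['ee_pos'],o['orientation'],o['width'],ctrl.grip_point_offset)
for n in('top','side'):
    p=get_image(n);cv2.imwrite(f'pics/{n}0.png',p['frame']);print(n,p['K'],p['pose'])
E
```

```text
0.0 [173.04515888 599.99875794 221.89655538] [-4.39596649e-01 -3.11044763e+00  2.37962097e-03] 88.13261741112392 18.700000000000003
top [[463.00784131   0.         313.03025929]
 [  0.         463.00784131 197.05421146]
 [  0.           0.           1.        ]] [[-2.28903287e-02 -9.95827141e-01  8.83421700e-02  4.31587044e+02]
 [-9.99239806e-01  2.55786960e-02  2.94200616e-02 -2.41471995e+01]
 [-3.15569733e-02 -8.76015780e-02 -9.95655624e-01  1.09963467e+03]
 [ 0.00000000e+00  0.00000000e+00  0.00000000e+00  1.00000000e+00]]
side [[390.30478387   0.         322.8744916 ]
 [  0.         390.30478387 203.98871752]
 [  0.           0.           1.        ]] [[ 5.73068375e-01 -6.40944513e-01  5.10668943e-01  6.21181462e+01]
 [-8.19501687e-01 -4.45840269e-01  3.60060326e-01 -3.50357775e+02]
 [-3.10191173e-03 -6.24833246e-01 -7.80752068e-01  7.98801702e+02]
 [ 0.00000000e+00  0.00000000e+00  0.00000000e+00  1.00000000e+00]]
```

View pics/top0.png

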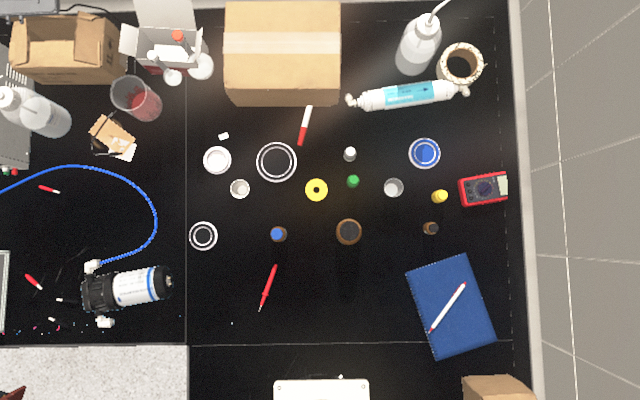

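View pics/side0.png

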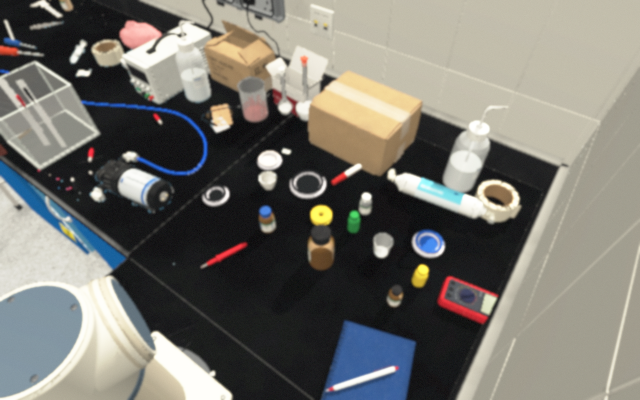

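The top view shows:
- **Bottles:** small black (431,228), white (350,154), blue (278,234), large black (349,231).
- **Holders:** small black (203,236), white (217,160), blue (424,153), large black (277,161).
- **Bystanders:** crucible (240,188) and cup (394,187).

Possible mix-ups:
- White bottle (350,154): the green bottle (353,181) is the look-alike.
- Small black bottle (431,228): the yellow bottle (440,196) is the look-alike.
- Holders: the yellow ring (316,189) could pass for one.
- White holder (217,160): the crucible (240,188) could be mistaken for it.

```bash
cat > h.py <<'E'
import numpy as np, cv2
from workcell import ctrl,get_image,finder
def cloud(p):
    K,T=p['K'],p['pose'];v,u=np.mgrid[0:400,0:640];d=p['depth']
    c=np.stack([(u-K[0,2])/K[0,0]*d,(v-K[1,2])/K[1,1]*d,d],-1)
    return c@T[:3,:3].T+T[:3,3]
def at(p,u,v,z):
    K,T=p['K'],p['pose'];r=T[:3,:3]@np.array([(u-K[0,2])/K[0,0],(v-K[1,2])/K[1,1],1]);return T[:3,3]+r*(z-T[2,3])/r[2]
E
python3 - <<'E'
from h import *
H=dict(small_black_bottle=58,white_bottle=60,blue_bottle=72,large_black_bottle=112,small_black_holder=14,white_holder=14,blue_holder=14,large_black_holder=14,crucible=36,measuring_cup=49)
for cam in('top','side'):
    p=get_image(cam);P=cloud(p)
    for n,h in H.items():
        for r in finder.silhouettes(n,p)[:4]:
            if r['score']<.3: continue
            m=r['mask']&(p['depth']>0);q=P[m];z=np.percentile(q[:,2],97)
            a=np.array(r['rect'])*[640,400,640,400]
            t=q[q[:,2]>z-5] if 'bottle' in n or 'c' in n[:1] else q
            (c,rad)=cv2.minEnclosingCircle(t[:,:2].astype(np.float32))
            print(cam,n,round(r['score'],2),a.round().astype(int),'ray',at(p,a[0],a[1],h)[:2].round(),'z',round(z),'med',np.median(t[:,:2],0).round(),'circ',np.round(c),round(rad))
p=get_image('top')
f=p['frame'];a=cv2.resize(f[130:255,185:325],None,fx=2.8,fy=2.8);b=cv2.resize(f[130:255,325:465],None,fx=2.8,fy=2.8)
cv2.imwrite('pics/crop.png',np.hstack([a,b]))
E
```

```text
top small_black_bottle 0.57 [430 230  12  12] ray [ 443. -253.] z 60 med [ 448. -260.] circ [ 448. -261.] 10
top small_black_bottle 0.52 [440 195  16  10] ray [ 522. -278.] z 60 med [ 521. -284.] circ [ 522. -284.] 11
top white_bottle 0.44 [349 156   9  15] ray [616. -78.] z 62 med [625. -80.] circ [625. -81.] 10
top white_bottle 0.43 [352 183  15  18] ray [554. -82.] z 62 med [562. -87.] circ [561. -87.] 11
top blue_bottle 0.54 [279 235  17  17] ray [441.  84.] z 75 med [442.  88.] circ [443.  89.] 13
top large_black_bottle 0.97 [348 232  28  24] ray [442. -69.] z 114 med [445. -72.] circ [446. -71.] 21
top large_black_bottle 0.34 [349 155   7  14] ray [608. -74.] z 62 med [625. -80.] circ [625. -81.] 10
top small_black_holder 0.79 [203 238  28  27] ray [439. 269.] z 16 med [443. 271.] circ [444. 272.] 35
top small_black_holder 0.34 [219 160  33  24] ray [623. 230.] z 16 med [623. 236.] circ [624. 237.] 34
top white_holder 0.96 [219 162  31  23] ray [617. 231.] z 16 med [622. 235.] circ [622. 237.] 34
top blue_holder 0.65 [428 155  36  32] ray [ 619. -266.] z 16 med [ 625. -258.] ci
[... 842 characters left out ...]
black_bottle 0.54 [309 182  31  25] ray [547.  33.] z 15 med [619.  92.] circ [617.  93.] 45
side small_black_holder 0.64 [214 194  23  16] ray [439. 266.] z 15 med [443. 269.] circ [443. 269.] 34
side white_holder 0.64 [270 161  22  19] ray [619. 223.] z 15 med [625. 236.] circ [630. 243.] 42
side blue_holder 0.97 [427 243  31  29] ray [ 620. -260.] z 16 med [ 625. -261.] circ [ 626. -261.] 36
side large_black_holder 0.66 [307 183  30  26] ray [611.  88.] z 15 med [617.  93.] circ [622.  98.] 55
side crucible 0.67 [267 180  14  16] ray [544. 168.] z 36 med [547. 175.] circ [551. 177.] 24
side measuring_cup 0.59 [384 244  17  24] ray [ 538. -185.] z 49 med [ 554. -175.] circ [ 561. -170.] 40
```

View pics/crop.png

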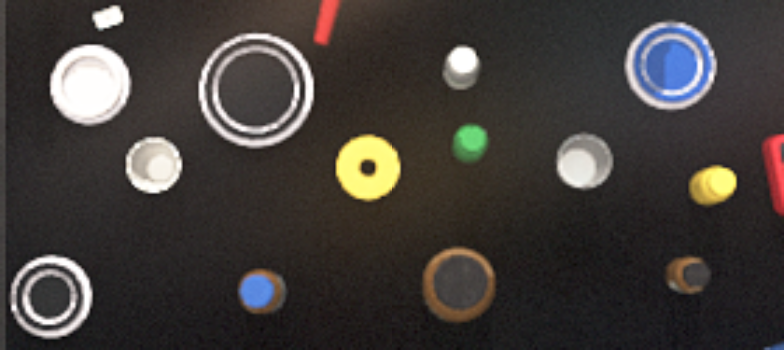

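The crop confirms the choices: blue-capped bottle, the two black-capped bottles of different size, the white-capped bottle (not the green), and the four ringed holders. Both cameras agree to about 2 mm, and the heights match the descriptions. I'll square the tool to the world axes and head for the blue bottle at (444,89).

{"op": "servo_tool", "data": {"deltas": [[[-146,-145.3,0],[0,0,-0.2808]],[[-146,-145.3,0],[0,0,-0.2808]],[[-146,-145.3,0],[0,0,-0.2808]],[[-146,-145.3,0],[0,0,-0.2808]],[[-146,-145.3,0],[0,0,-0.2808]]], "grip": -1}}

```text
t: 1.67
ee_pos: [273.6, 418.6, 222.7]
orientation: [-0.001, 3.141, -0.0]
ft_force: [1.9, 0.1, -1.0]
width: 87.8
grasp_force: 0.0
```

{"op": "servo_tool", "data": {"deltas": [[[-86,-165,0],[0,0,0]],[[-86,-165,0],[0,0,0]],[[-86,-165,0],[0,0,0]],[[-86,-165,0],[0,0,0]],[[-86,-165,0],[0,0,0]]]}}

```text
t: 2.08
ee_pos: [360.2, 252.2, 222.9]
orientation: [0.003, 3.141, -0.001]
ft_force: [0.4, 0.3, 0.2]
width: 88.1
grasp_force: 0.0
```

{"op": "servo_tool", "data": {"deltas": [[[-84.4,-164.6,0],[0,0,0]],[[-84.4,-164.6,0],[0,0,0]],[[-84.4,-164.6,0],[0,0,0]],[[-84.4,-164.6,0],[0,0,0]],[[-84.4,-164.6,0],[0,0,0]]]}}

```text
t: 2.5
ee_pos: [445.4, 87.5, 223.1]
orientation: [0.003, 3.14, -0.001]
ft_force: [0.1, -0.2, 0.3]
width: 87.7
grasp_force: 0.0
```

{"op": "servo_tool", "data": {"deltas": [[[0,0,40],[0,0,0]],[[0,0,80],[0,0,0]],[[0,0,110],[0,0,0]],[[0,0,120],[0,0,0]],[[0,0,120],[0,0,0]]]}}

```text
t: 2.92
ee_pos: [442.0, 90.5, 100.8]
orientation: [-0.0, -3.137, 0.001]
ft_force: [-0.8, 1.0, -0.4]
width: 87.6
grasp_force: 0.0
```

{"op": "servo_tool", "data": {"deltas": [[[0,0,30],[0,0,0]],[[0,0,55],[0,0,0]],[[0,0,75],[0,0,0]],[[0,0,81],[0,0,0]],[[0,0,81],[0,0,0]]]}}

```text
t: 3.33
ee_pos: [443.9, 91.1, 21.9]
orientation: [0.001, -3.141, 0.0]
ft_force: [-0.3, -0.7, 0.5]
width: 87.7
grasp_force: 0.0
```

{"op": "servo_tool", "data": {"deltas": [[[0,0,0],[0,0,0]],[[0,0,0],[0,0,0]],[[0,0,0],[0,0,0]],[[0,0,0],[0,0,0]],[[0,0,0],[0,0,0]]], "grip": 1}}

```text
t: 3.75
ee_pos: [444.1, 90.9, 22.4]
orientation: [-0.0, 3.14, 0.0]
ft_force: [0.5, 0.3, -0.3]
width: 58.1
grasp_force: 0.0
```

{"op": "servo_tool", "data": {"deltas": [[[0,0,0],[0,0,0]],[[0,0,0],[0,0,0]],[[0,0,0],[0,0,0]],[[0,0,0],[0,0,0]],[[0,0,0],[0,0,0]]]}}

```text
t: 4.17
ee_pos: [443.5, 90.8, 21.7]
orientation: [-0.0, -3.141, 0.0]
ft_force: [-0.2, -0.8, 2.4]
width: 33.9
grasp_force: 30.0
```

{"op": "servo_tool", "data": {"deltas": [[[0,0,-25],[0,0,0]],[[0,0,-55],[0,0,0]],[[0,0,-85],[0,0,0]],[[0,0,-100],[0,0,0]],[[0,0,-100],[0,0,0]]]}}

```text
t: 4.58
ee_pos: [445.6, 91.2, 124.5]
orientation: [-0.0, 3.136, 0.002]
ft_force: [0.4, 0.3, -0.4]
width: 33.6
grasp_force: 30.0
```

{"op": "servo_tool", "data": {"deltas": [[[-18,-34,0],[0,0,0]],[[-36,-70,0],[0,0,0]],[[-54,-105,0],[0,0,0]],[[-72,-140,0],[0,0,0]],[[-90,-175,0],[0,0,0]]]}}

```text
t: 5.0
ee_pos: [533.4, -85.8, 120.3]
orientation: [0.0, -3.14, -0.001]
ft_force: [1.3, 0.5, -1.2]
width: 34.1
grasp_force: 30.0
```

{"op": "servo_tool", "data": {"deltas": [[[-18,-35,0],[0,0,0]],[[-36,-70,0],[0,0,0]],[[-54,-105,0],[0,0,0]],[[-75,-145,0],[0,0,0]],[[-91,-176,0],[0,0,0]]]}}

```text
t: 5.42
ee_pos: [624.5, -262.1, 119.6]
orientation: [-0.001, -3.14, -0.001]
ft_force: [0.7, 0.3, -1.2]
width: 34.0
grasp_force: 30.0
```

{"op": "servo_tool", "data": {"deltas": [[[0,0,0],[0,0,0]],[[0,0,0],[0,0,0]],[[0,0,20],[0,0,0]],[[0,0,45],[0,0,0]],[[0,0,60],[0,0,0]]]}}

```text
t: 5.83
ee_pos: [622.3, -258.0, 58.6]
orientation: [0.001, -3.138, -0.003]
ft_force: [-1.0, 0.2, -0.8]
width: 33.9
grasp_force: 30.0
```

```bash
python3 - <<'E'
from h import *
o=ctrl.get_obs();print(o['t'],o['ee_pos'].round(1),o['qpos'].round(2),o['width'])
p=get_image('side');cv2.imwrite('pics/s1.png',cv2.resize(p['frame'][150:330,300:560],None,fx=3,fy=3))
E
```

```text
5.8333 [ 622.3 -258.    58.6] [-0.41  0.69  1.59  0.    0.86 -1.98] 33.88921422070885
```

View pics/s1.png

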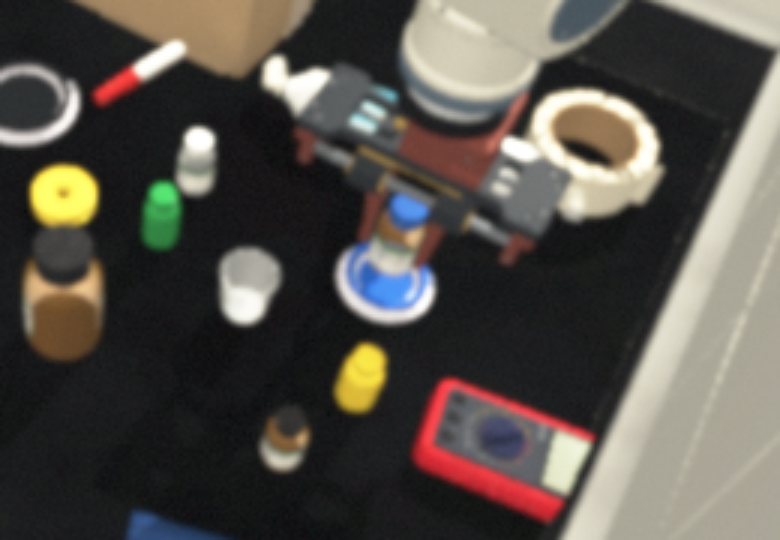

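The bottle hangs upright over the blue holder (crop pixel ~(390,270)). Next I lower it slowly, watching the force.

{"op": "servo_tool", "data": {"deltas": [[[0,0,12],[0,0,0]],[[0,0,22],[0,0,0]],[[0,0,29],[0,0,0]],[[0,0,33],[0,0,0]],[[0,0,33],[0,0,0]]]}}

```text
t: 6.3
ee_pos: [624.6, -260.1, 28.4]
orientation: [0.0, -3.141, -0.0]
ft_force: [-0.4, -0.0, -0.3]
width: 34.2
grasp_force: 30.0
```

{"op": "servo_tool", "data": {"deltas": [[[0,0,0.5],[0,0,0]],[[0,0,1],[0,0,0]],[[0,0,1],[0,0,0]]]}}

```text
t: 6.55
ee_pos: [624.8, -260.3, 28.1]
orientation: [0.0, 3.141, -0.0]
ft_force: [-0.3, 0.0, -1.6]
width: 33.8
grasp_force: 30.0
```

{"op": "servo_tool", "data": {"deltas": [[[0,0,0.5],[0,0,0]],[[0,0,0.5],[0,0,0]],[[0,0,0.5],[0,0,0]],[[0,0,0.5],[0,0,0]],[[0,0,0.5],[0,0,0]]], "grip": -1}}

```text
t: 6.97
ee_pos: [624.7, -260.2, 27.3]
orientation: [-0.0, 3.141, -0.0]
ft_force: [-0.3, 0.4, -0.5]
width: 63.8
grasp_force: 0.0
```

{"op": "servo_tool", "data": {"deltas": [[[0,0,0],[0,0,0]],[[0,0,0],[0,0,0]],[[0,0,-15],[0,0,0]],[[0,0,-40],[0,0,0]],[[0,0,-75],[0,0,0]]]}}

```text
t: 7.38
ee_pos: [622.8, -259.4, 101.2]
orientation: [0.0, -3.137, -0.003]
ft_force: [1.1, 0.5, 0.7]
width: 87.3
grasp_force: 0.0
```

{"op": "servo_tool", "data": {"deltas": [[[0,0,-20],[0,0,0]],[[0,0,-40],[0,0,0]],[[0,0,-40],[0,0,0]]]}}

```text
t: 7.63
ee_pos: [627.3, -261.3, 148.2]
orientation: [-0.0, 3.134, -0.005]
ft_force: [0.5, 0.3, 1.6]
width: 87.9
grasp_force: 0.0
```

```bash
python3 - <<'E'
from h import *
o=ctrl.get_obs();print(o['t'],o['ee_pos'].round(1),o['width'])
p=get_image('side');P=cloud(p);cv2.imwrite('pics/s2.png',cv2.resize(p['frame'][150:330,300:560],None,fx=3,fy=3))
s=(abs(P[...,0]-625)<45)&(abs(P[...,1]+260)<45)&(P[...,2]<95)&(P[...,2]>66);q=P[s];print(len(q),np.median(q,0),cv2.minEnclosingCircle(q[:,:2].astype(np.float32)),q[:,2].max())
E
```

```text
7.6333 [ 627.3 -261.3  148.2] 87.87245929176405
122 [ 622.38525499 -261.94842395   77.04143209] ((625.9103393554688, -260.8213806152344), 13.929788589477539) 81.34236436667925
```

View pics/s2.png

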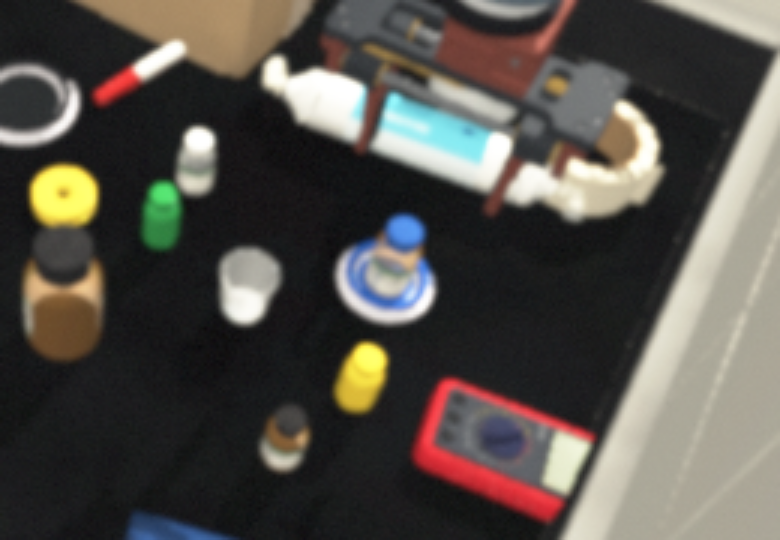

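Blue bottle stands in its holder (crop (403,255)), centred at (626,−261) with its top at about 78 mm. Small black bottle next.

{"op": "servo_tool", "data": {"deltas": [[[40,0,0],[0,0,0]],[[80,0,0],[0,0,0]],[[120,-1,0],[0,0,0]],[[155,-1,0],[0,0,0]],[[176,-1.5,0],[0,0,0]]]}}

```text
t: 8.1
ee_pos: [443.9, -260.3, 140.9]
orientation: [-0.001, -3.137, -0.004]
ft_force: [-0.4, -0.0, 0.6]
width: 87.8
grasp_force: 0.0
```

{"op": "servo_tool", "data": {"deltas": [[[0,0,0],[0,0,0]],[[0,0,0],[0,0,0]],[[0,0,20],[0,0,0]],[[0,0,40],[0,0,0]],[[0,0,50],[0,0,0]]]}}

```text
t: 8.52
ee_pos: [449.2, -261.4, 90.3]
orientation: [0.001, -3.141, -0.001]
ft_force: [-0.0, 1.0, -0.3]
width: 87.7
grasp_force: 0.0
```

{"op": "servo_tool", "data": {"deltas": [[[0,0,0],[0,0,0]],[[0,0,0],[0,0,0]]]}}

```text
t: 8.68
ee_pos: [449.1, -261.5, 91.6]
orientation: [0.001, -3.14, -0.001]
ft_force: [0.0, 0.2, 0.6]
width: 87.7
grasp_force: 0.0
```

{"op": "servo_tool", "data": {"deltas": [[[0,0,30],[0,0,0]],[[0,0,55],[0,0,0]],[[0,0,70],[0,0,0]],[[0,0,74.5],[0,0,0]],[[0,0,74.5],[0,0,0]]]}}

```text
t: 9.1
ee_pos: [448.8, -261.6, 17.4]
orientation: [0.0, -3.141, -0.001]
ft_force: [-0.4, -0.7, -0.3]
width: 87.8
grasp_force: 0.0
```

{"op": "servo_tool", "data": {"deltas": [[[0,0,0],[0,0,0]],[[0,0,0],[0,0,0]],[[0,0,0],[0,0,0]],[[0,0,0],[0,0,0]],[[0,0,0],[0,0,0]]], "grip": 1}}

```text
t: 9.52
ee_pos: [449.0, -261.9, 18.4]
orientation: [0.0, 3.141, -0.001]
ft_force: [-0.4, 0.8, -0.8]
width: 57.8
grasp_force: 0.0
```

{"op": "servo_tool", "data": {"deltas": [[[0,0,0],[0,0,0]],[[0,0,0],[0,0,0]],[[0,0,0],[0,0,0]],[[0,0,0],[0,0,0]],[[0,0,0],[0,0,0]]]}}

```text
t: 9.93
ee_pos: [448.6, -261.6, 17.6]
orientation: [0.0, -3.142, -0.0]
ft_force: [-0.9, -0.1, 0.9]
width: 26.4
grasp_force: 30.0
```

{"op": "servo_tool", "data": {"deltas": [[[0,0,0],[0,0,0]],[[0,0,0],[0,0,0]],[[0,0,0],[0,0,0]]]}}

```text
t: 10.18
ee_pos: [448.6, -261.7, 17.7]
orientation: [0.0, -3.142, 0.0]
ft_force: [0.3, 0.4, -0.3]
width: 27.0
grasp_force: 30.0
```

{"op": "servo_tool", "data": {"deltas": [[[0,0,-25],[0,0,0]],[[0,0,-60],[0,0,0]],[[0,0,-100],[0,0,0]],[[0,0,-135],[0,0,0]],[[0,0,-160],[0,0,0]]]}}

```text
t: 10.6
ee_pos: [449.2, -262.0, 180.7]
orientation: [-0.0, 3.139, -0.002]
ft_force: [0.6, -0.4, -0.2]
width: 26.7
grasp_force: 30.0
```

{"op": "servo_tool", "data": {"deltas": [[[0,25,0],[0,0,0]],[[1,60,0],[0,0,0]],[[1,98,0],[0,0,0]],[[1,137,0],[0,0,0]],[[1,176,0],[0,0,0]]]}}

```text
t: 11.02
ee_pos: [447.1, -84.2, 177.8]
orientation: [0.002, 3.141, 0.0]
ft_force: [1.6, 0.1, -1.6]
width: 27.0
grasp_force: 30.0
```

{"op": "servo_tool", "data": {"deltas": [[[0,39,0],[0,0,0]],[[1,78,0],[0,0,0]],[[1,117,0],[0,0,0]],[[2,156,0],[0,0,0]],[[2,195,0],[0,0,0]]]}}

```text
t: 11.43
ee_pos: [444.8, 111.2, 177.7]
orientation: [-0.0, -3.141, 0.0]
ft_force: [0.9, -0.3, -0.5]
width: 26.7
grasp_force: 30.0
```

{"op": "servo_tool", "data": {"deltas": [[[0,39,0],[0,0,0]],[[1,78,0],[0,0,0]],[[1,117,0],[0,0,0]],[[2,145,0],[0,0,0]],[[2,161,0],[0,0,0]]]}}

```text
t: 11.85
ee_pos: [443.2, 273.5, 177.7]
orientation: [-0.004, 3.141, 0.001]
ft_force: [-0.5, 0.2, -1.1]
width: 26.5
grasp_force: 30.0
```

{"op": "servo_tool", "data": {"deltas": [[[0,0,0],[0,0,0]],[[0,0,0],[0,0,0]],[[0,0,35],[0,0,0]],[[0,0,75],[0,0,0]],[[0,0,105],[0,0,0]]]}}

```text
t: 12.27
ee_pos: [443.1, 268.7, 71.2]
orientation: [-0.002, -3.141, 0.001]
ft_force: [0.1, -0.0, -0.7]
width: 26.9
grasp_force: 30.0
```

{"op": "servo_tool", "data": {"deltas": [[[0,0,10],[0,0,0]],[[0,0,10],[0,0,0]],[[0,0,10],[0,0,0]]]}}

```text
t: 12.52
ee_pos: [443.9, 269.6, 63.1]
orientation: [-0.002, -3.141, 0.001]
ft_force: [-0.2, -0.4, 0.0]
width: 26.7
grasp_force: 30.0
```

```bash
python3 - <<'E'
from h import *
o=ctrl.get_obs();print(o['t'],o['ee_pos'].round(1),o['width'])
p=get_image('side');cv2.imwrite('pics/s3.png',cv2.resize(p['frame'][120:300,150:410],None,fx=3,fy=3))
E
```

```text
12.5167 [443.9 269.6  63.1] 26.66185694506947
```

View pics/s3.png

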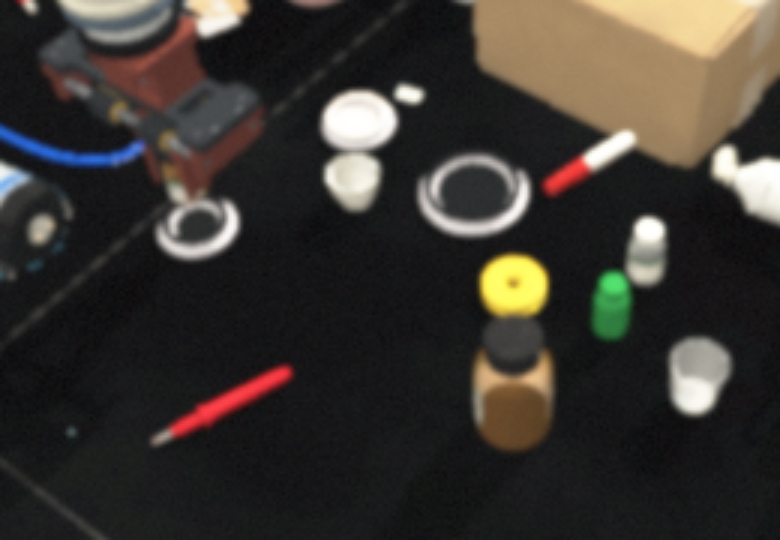

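The bottle is held above the small black holder (crop (197,228)), with space around it. Lowering.

{"op": "servo_tool", "data": {"deltas": [[[0,0,15],[0,0,0]],[[0,0,26],[0,0,0]],[[0,0,34],[0,0,0]],[[0,0,38],[0,0,0]],[[0,0,38],[0,0,0]]]}}

```text
t: 12.98
ee_pos: [443.3, 270.2, 24.3]
orientation: [0.0, -3.141, 0.001]
ft_force: [0.5, 0.2, -0.5]
width: 26.6
grasp_force: 30.0
```

{"op": "servo_tool", "data": {"deltas": [[[0,0,0.5],[0,0,0]],[[0,0,0.8],[0,0,0]],[[0,0,0.8],[0,0,0]]]}}

```text
t: 13.23
ee_pos: [443.8, 270.5, 24.2]
orientation: [-0.0, 3.141, 0.0]
ft_force: [1.1, -0.2, -0.7]
width: 26.6
grasp_force: 30.0
```

{"op": "servo_tool", "data": {"deltas": [[[0,0,0.3],[0,0,0]],[[0,0,0.3],[0,0,0]],[[0,0,0.3],[0,0,0]],[[0,0,0.3],[0,0,0]],[[0,0,0.3],[0,0,0]]], "grip": -1}}

```text
t: 13.65
ee_pos: [443.6, 270.4, 23.7]
orientation: [0.0, 3.141, 0.0]
ft_force: [0.7, -0.5, -0.1]
width: 56.4
grasp_force: 0.0
```

{"op": "servo_tool", "data": {"deltas": [[[0,0,0],[0,0,0]],[[0,0,0],[0,0,0]],[[0,0,0],[0,0,0]],[[0,0,-20],[0,0,0]],[[0,0,-50],[0,0,0]]]}}

```text
t: 14.07
ee_pos: [441.7, 269.2, 71.9]
orientation: [-0.0, -3.137, 0.004]
ft_force: [-0.1, -0.1, 0.5]
width: 86.6
grasp_force: 0.0
```

{"op": "servo_tool", "data": {"deltas": [[[0,0,-35],[0,0,0]],[[0,0,-70],[0,0,0]],[[0,0,-100],[0,0,0]],[[0,0,-120],[0,0,0]],[[0,0,-120],[0,0,0]]]}}

```text
t: 14.48
ee_pos: [445.9, 271.7, 198.0]
orientation: [-0.0, 3.135, 0.006]
ft_force: [0.0, -0.5, 0.6]
width: 87.8
grasp_force: 0.0
```

{"op": "servo_tool", "data": {"deltas": [[[-1,-39,0],[0,0,0]],[[-1,-78,0],[0,0,0]],[[-1,-117,0],[0,0,0]],[[-2,-150,0],[0,0,0]],[[-2,-180,0],[0,0,0]]]}}

```text
t: 14.9
ee_pos: [444.6, 88.4, 192.6]
orientation: [-0.0, -3.14, 0.001]
ft_force: [0.4, 1.2, 0.3]
width: 87.4
grasp_force: 0.0
```

{"op": "servo_tool", "data": {"deltas": [[[-1,-39,0],[0,0,0]],[[-1,-78,0],[0,0,0]],[[-1,-117,0],[0,0,0]],[[-1,-145,0],[0,0,0]],[[-1,-162,0],[0,0,0]]]}}

```text
t: 15.32
ee_pos: [445.7, -74.2, 192.7]
orientation: [-0.003, -3.14, 0.0]
ft_force: [0.6, 0.1, 0.1]
width: 88.0
grasp_force: 0.0
```

{"op": "servo_tool", "data": {"deltas": [[[0,0,0],[0,0,0]],[[0,0,0],[0,0,0]],[[0,0,0],[0,0,0]]]}}

```text
t: 15.57
ee_pos: [446.1, -71.0, 192.9]
orientation: [-0.0, -3.14, -0.001]
ft_force: [0.1, -0.1, 0.5]
width: 88.0
grasp_force: 0.0
```

```bash
python3 - <<'E'
from h import *
o=ctrl.get_obs();print(o['t'],o['ee_pos'].round(1),o['width'])
for c in('side','top'):
    p=get_image(c);P=cloud(p)
    for x,y,a,b in((443,270,58,75),(446,-72,100,125)):
        s=(abs(P[...,0]-x)<45)&(abs(P[...,1]-y)<35)&(P[...,2]<b)&(P[...,2]>a);q=P[s]
        if len(q):print(c,len(q),cv2.minEnclosingCircle(q[:,:2].astype(np.float32)),np.median(q[:,2]))
    if c=='side':cv2.imwrite('pics/s4.png',cv2.resize(p['frame'][120:300,150:410],None,fx=3,fy=3))
E
```

```text
15.5667 [446.1 -71.  192.9] 88.01130073498229
side 45 ((445.1473083496094, 269.3907775878906), 10.728856086730957) 63.08825272632578
side 296 ((447.1807556152344, -71.80189514160156), 21.71392822265625) 110.73637829719519
top 72 ((442.979248046875, 269.4496154785156), 10.655976295471191) 62.92707270025187
```

View pics/s4.png

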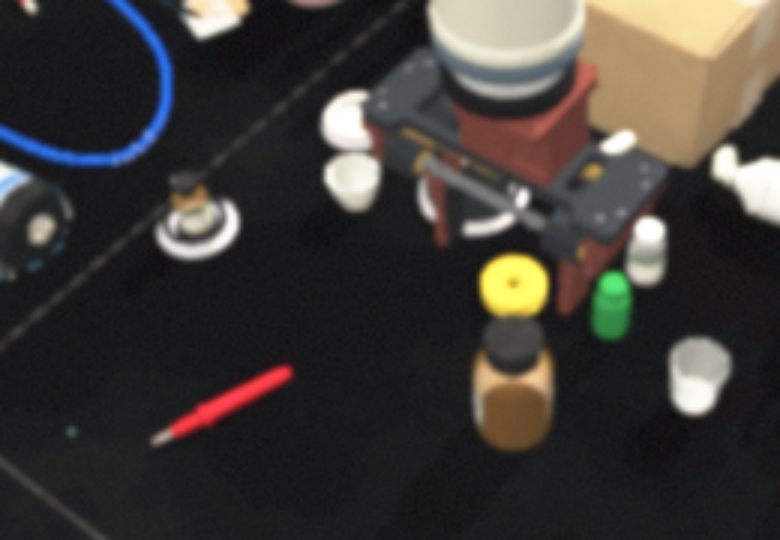

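Small black bottle stands in its holder (crop (195,205)), centred within 2 mm. Now the large bottle: grip at 70 mm height.

{"op": "servo_tool", "data": {"deltas": [[[0,0,30],[0,0,0]],[[0,0,65],[0,0,0]],[[0,0,95],[0,0,0]],[[0,0,120],[0,0,0]],[[0,0,130],[0,0,0]]]}}

```text
t: 16.08
ee_pos: [444.8, -70.3, 60.9]
orientation: [0.003, -3.137, -0.001]
ft_force: [-1.1, -0.2, 0.6]
width: 87.6
grasp_force: 0.0
```

{"op": "servo_tool", "data": {"deltas": [[[0,0,8],[0,0,0]],[[0,0,12],[0,0,0]],[[0,0,12],[0,0,0]],[[0,0,12],[0,0,0]]]}}

```text
t: 16.42
ee_pos: [447.4, -71.6, 52.4]
orientation: [-0.001, 3.14, -0.0]
ft_force: [-0.0, -0.1, 0.2]
width: 87.7
grasp_force: 0.0
```

{"op": "servo_tool", "data": {"deltas": [[[0,0,0],[0,0,0]],[[0,0,0],[0,0,0]],[[0,0,0],[0,0,0]],[[0,0,0],[0,0,0]],[[0,0,0],[0,0,0]]], "grip": 1}}

```text
t: 16.83
ee_pos: [446.7, -71.7, 51.9]
orientation: [0.0, 3.141, -0.0]
ft_force: [-0.8, -0.9, 0.7]
width: 58.1
grasp_force: 0.0
```

{"op": "servo_tool", "data": {"deltas": [[[0,0,0],[0,0,0]],[[0,0,0],[0,0,0]],[[0,0,0],[0,0,0]],[[0,0,0],[0,0,0]]]}}

```text
t: 17.17
ee_pos: [446.9, -71.6, 51.8]
orientation: [-0.0, 3.141, -0.0]
ft_force: [-0.3, 0.9, 5.7]
width: 55.7
grasp_force: 30.0
```

{"op": "servo_tool", "data": {"deltas": [[[0,0,-10],[0,0,0]],[[0,0,-28],[0,0,0]],[[0,0,-50],[0,0,0]],[[0,0,-70],[0,0,0]],[[0,0,-80],[0,0,0]]]}}

```text
t: 17.58
ee_pos: [447.2, -71.9, 133.7]
orientation: [-0.0, 3.14, -0.001]
ft_force: [1.2, -1.0, -2.1]
width: 55.8
grasp_force: 30.0
```

{"op": "servo_tool", "data": {"deltas": [[[-10,10,0],[0,0,0]],[[-25,25,0],[0,0,0]],[[-45,44,0],[0,0,0]],[[-67,65,0],[0,0,0]],[[-90,88,0],[0,0,0]]]}}

```text
t: 18.0
ee_pos: [536.7, 16.9, 131.4]
orientation: [-0.001, -3.141, 0.0]
ft_force: [0.6, -0.7, -2.9]
width: 55.4
grasp_force: 30.0
```

{"op": "servo_tool", "data": {"deltas": [[[-23,22,0],[0,0,0]],[[-45,44,0],[0,0,0]],[[-62,60,0],[0,0,0]],[[-75,72,0],[0,0,0]],[[-80,77.6,0],[0,0,0]]]}}

```text
t: 18.42
ee_pos: [617.9, 95.5, 131.2]
orientation: [-0.002, 3.141, 0.0]
ft_force: [-0.3, -1.0, -1.5]
width: 55.8
grasp_force: 30.0
```

{"op": "servo_tool", "data": {"deltas": [[[0,0,0],[0,0,0]],[[0,0,0],[0,0,0]],[[0,0,15],[0,0,0]],[[0,0,28],[0,0,0]],[[0,0,35],[0,0,0]]]}}

```text
t: 18.83
ee_pos: [614.6, 92.8, 94.8]
orientation: [-0.001, -3.139, 0.001]
ft_force: [-0.5, 0.0, -2.6]
width: 55.5
grasp_force: 30.0
```

{"op": "servo_tool", "data": {"deltas": [[[0,0,0],[0,0,0]],[[0,0,0],[0,0,0]],[[0,0,0],[0,0,0]]]}}

```text
t: 19.08
ee_pos: [616.7, 93.7, 96.9]
orientation: [0.001, 3.141, 0.0]
ft_force: [0.1, 0.1, -2.1]
width: 55.4
grasp_force: 30.0
```

```bash
python3 - <<'E'
from h import *
o=ctrl.get_obs();print(o['t'],o['ee_pos'].round(1),o['width'])
p=get_image('side');cv2.imwrite('pics/s5.png',cv2.resize(p['frame'][100:280,200:460],None,fx=3,fy=3))
E
```

```text
19.0833 [616.7  93.7  96.9] 55.352904957675584
```

View pics/s5.png

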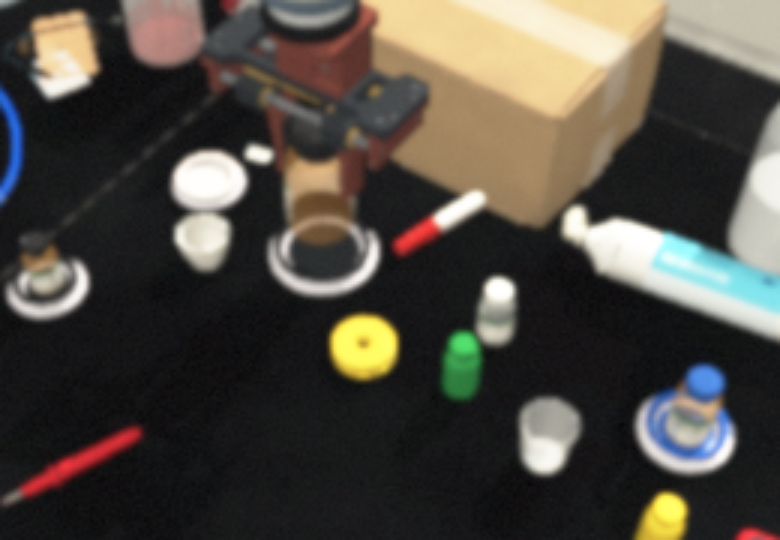

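Large bottle hangs upright over the wide holder (crop (322,240)). Lowering.

{"op": "servo_tool", "data": {"deltas": [[[0,0,13],[0,0,0]],[[0,0,24],[0,0,0]],[[0,0,33],[0,0,0]],[[0,0,37.5],[0,0,0]],[[0,0,37.5],[0,0,0]]]}}

```text
t: 19.55
ee_pos: [616.3, 93.9, 58.1]
orientation: [0.0, -3.14, 0.0]
ft_force: [-0.2, -0.6, -1.9]
width: 55.7
grasp_force: 30.0
```

{"op": "servo_tool", "data": {"deltas": [[[0,0,0.5],[0,0,0]],[[0,0,1],[0,0,0]],[[0,0,1],[0,0,0]]]}}

```text
t: 19.8
ee_pos: [616.5, 94.0, 57.8]
orientation: [0.0, -3.141, 0.0]
ft_force: [0.3, 0.4, -2.3]
width: 55.7
grasp_force: 30.0
```

{"op": "servo_tool", "data": {"deltas": [[[0,0,0.4],[0,0,0]],[[0,0,0.7],[0,0,0]],[[0,0,0.7],[0,0,0]]]}}

```text
t: 20.05
ee_pos: [616.7, 94.0, 57.7]
orientation: [0.0, 3.141, 0.0]
ft_force: [-0.3, -0.2, 1.7]
width: 55.9
grasp_force: 30.0
```

{"op": "servo_tool", "data": {"deltas": [[[0,0,0],[0,0,0]],[[0,0,0],[0,0,0]],[[0,0,0],[0,0,0]],[[0,0,0],[0,0,0]],[[0,0,0],[0,0,0]]], "grip": -1}}

```text
t: 20.47
ee_pos: [616.6, 93.9, 57.4]
orientation: [-0.0, 3.142, -0.0]
ft_force: [-0.1, -0.6, -0.0]
width: 85.0
grasp_force: 0.0
```

{"op": "servo_tool", "data": {"deltas": [[[0,0,0],[0,0,0]],[[0,0,-15],[0,0,0]],[[0,0,-45],[0,0,0]],[[0,0,-85],[0,0,0]],[[0,0,-115],[0,0,0]]]}}

```text
t: 20.88
ee_pos: [616.8, 94.0, 174.4]
orientation: [0.0, 3.141, 0.0]
ft_force: [1.0, 0.2, -0.7]
width: 87.6
grasp_force: 0.0
```

{"op": "servo_tool", "data": {"deltas": [[[-2,-39,0],[0,0,0]],[[-4,-78,0],[0,0,0]],[[-6,-117,0],[0,0,0]],[[-8,-155,0],[0,0,0]],[[-9,-174,0],[0,0,0]]]}}

```text
t: 21.3
ee_pos: [625.6, -83.8, 172.7]
orientation: [0.003, 3.141, -0.002]
ft_force: [0.7, -0.3, 0.7]
width: 87.7
grasp_force: 0.0
```

{"op": "servo_tool", "data": {"deltas": [[[0,0,0],[0,0,0]],[[0,0,0],[0,0,0]],[[0,0,25],[0,0,0]],[[0,0,55],[0,0,0]],[[0,0,75],[0,0,0]]]}}

```text
t: 21.72
ee_pos: [624.9, -78.3, 95.7]
orientation: [0.002, -3.141, -0.001]
ft_force: [-0.5, 0.4, -0.3]
width: 87.5
grasp_force: 0.0
```

{"op": "servo_tool", "data": {"deltas": [[[0,0,0],[0,0,0]],[[0,0,0],[0,0,0]],[[0,0,0],[0,0,0]]]}}

```text
t: 21.97
ee_pos: [626.4, -79.1, 98.5]
orientation: [-0.002, 3.14, -0.0]
ft_force: [0.6, -0.1, -0.3]
width: 87.8
grasp_force: 0.0
```

```bash
python3 - <<'E'
from h import *
o=ctrl.get_obs();print(o['t'],o['ee_pos'].round(1),o['width'])
p=get_image('side');P=cloud(p)
for x,y,a,b in((617,94,112,130),(625,-80,55,70)):
    s=(abs(P[...,0]-x)<25)&(abs(P[...,1]-y)<25)&(P[...,2]<b)&(P[...,2]>a);q=P[s]
    if len(q):print(len(q),cv2.minEnclosingCircle(q[:,:2].astype(np.float32)),np.median(q[:,2]))
cv2.imwrite('pics/s6.png',cv2.resize(p['frame'][100:280,200:460],None,fx=3,fy=3))
E
```

```text
21.9667 [626.4 -79.1  98.5] 87.82547818327978
173 ((615.8652954101562, 93.3730239868164), 21.6273136138916) 116.73833364610414
48 ((628.0406494140625, -80.69536590576172), 11.524474143981934) 59.476508007784105
```

View pics/s6.png

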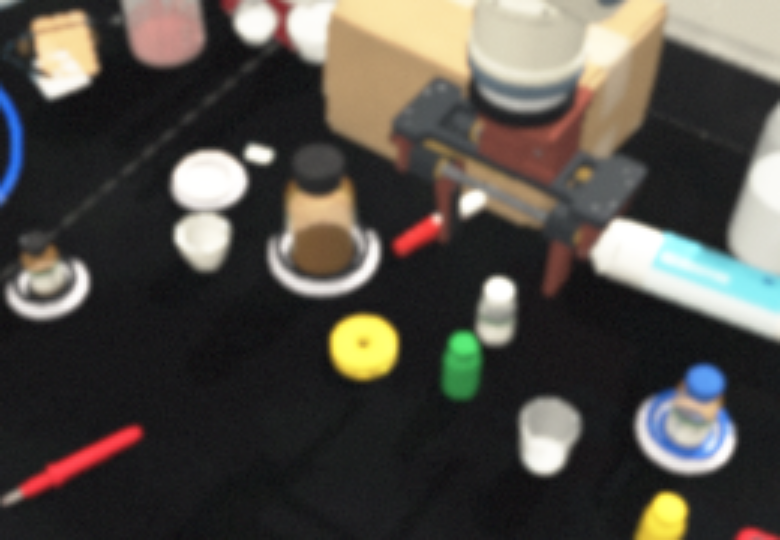

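Large bottle stands in its holder (crop (320,225)), and the white bottle (crop (497,310)) lies between the fingers in line. Descending.

{"op": "servo_tool", "data": {"deltas": [[[0,0,30],[0,0,0]],[[0,0,55],[0,0,0]],[[0,0,72],[0,0,0]],[[0,0,80],[0,0,0]],[[0,0,80],[0,0,0]]]}}

```text
t: 22.43
ee_pos: [625.3, -79.8, 16.9]
orientation: [0.0, -3.14, -0.0]
ft_force: [-0.2, 0.1, 1.3]
width: 87.8
grasp_force: 0.0
```

{"op": "servo_tool", "data": {"deltas": [[[0,0,0],[0,0,0]],[[0,0,0],[0,0,0]],[[0,0,0],[0,0,0]],[[0,0,0],[0,0,0]],[[0,0,0],[0,0,0]]], "grip": 1}}

```text
t: 22.85
ee_pos: [626.1, -80.1, 18.3]
orientation: [0.0, 3.14, -0.0]
ft_force: [0.6, 0.1, -0.6]
width: 57.8
grasp_force: 0.0
```

{"op": "servo_tool", "data": {"deltas": [[[0,0,0],[0,0,0]],[[0,0,0],[0,0,0]],[[0,0,0],[0,0,0]],[[0,0,0],[0,0,0]],[[0,0,0],[0,0,0]]]}}

```text
t: 23.27
ee_pos: [625.5, -80.1, 17.3]
orientation: [-0.0, -3.141, -0.0]
ft_force: [-0.2, 0.2, 0.3]
width: 26.6
grasp_force: 30.0
```

{"op": "servo_tool", "data": {"deltas": [[[0,0,0],[0,0,0]],[[0,0,0],[0,0,0]],[[0,0,0],[0,0,0]]]}}

```text
t: 23.52
ee_pos: [625.5, -80.1, 17.3]
orientation: [-0.0, -3.141, -0.0]
ft_force: [-0.1, 0.5, -0.2]
width: 26.8
grasp_force: 30.0
```

{"op": "servo_tool", "data": {"deltas": [[[0,0,-25],[0,0,0]],[[0,0,-60],[0,0,0]],[[0,0,-100],[0,0,0]],[[0,0,-140],[0,0,0]],[[0,0,-160],[0,0,0]]]}}

```text
t: 23.93
ee_pos: [627.5, -80.3, 182.3]
orientation: [0.0, 3.136, -0.001]
ft_force: [0.8, -0.6, -1.3]
width: 26.8
grasp_force: 30.0
```

{"op": "servo_tool", "data": {"deltas": [[[0,25,0],[0,0,0]],[[1,60,0],[0,0,0]],[[1,95,0],[0,0,0]],[[1,130,0],[0,0,0]],[[1,166,0],[0,0,0]]]}}

```text
t: 24.35
ee_pos: [624.2, 87.2, 177.5]
orientation: [0.001, 3.142, -0.0]
ft_force: [-0.3, 0.1, -0.8]
width: 26.4
grasp_force: 30.0
```

{"op": "servo_tool", "data": {"deltas": [[[0,36,0],[0,0,0]],[[1,75,0],[0,0,0]],[[1,110,0],[0,0,0]],[[1.5,138,0],[0,0,0]],[[1.5,150.6,0],[0,0,0]]]}}

```text
t: 24.77
ee_pos: [622.6, 240.1, 177.3]
orientation: [-0.004, 3.141, 0.001]
ft_force: [0.1, -0.7, -1.2]
width: 27.0
grasp_force: 30.0
```

{"op": "servo_tool", "data": {"deltas": [[[0,0,0],[0,0,0]],[[0,0,0],[0,0,0]],[[0,0,35],[0,0,0]],[[0,0,65],[0,0,0]],[[0,0,85],[0,0,0]]]}}

```text
t: 25.18
ee_pos: [622.1, 233.8, 90.1]
orientation: [-0.003, -3.139, 0.002]
ft_force: [-0.5, 1.1, -0.3]
width: 27.0
grasp_force: 30.0
```

{"op": "servo_tool", "data": {"deltas": [[[0,0,15],[0,0,0]],[[0,0,25],[0,0,0]],[[0,0,30],[0,0,0]],[[0,0,30],[0,0,0]]]}}

```text
t: 25.52
ee_pos: [623.1, 235.7, 61.8]
orientation: [-0.001, -3.141, 0.001]
ft_force: [-0.2, -0.3, -0.0]
width: 26.7
grasp_force: 30.0
```

```bash
python3 - <<'E'
from h import *
o=ctrl.get_obs();print(o['t'],o['ee_pos'].round(1),o['width'])
p=get_image('side');cv2.imwrite('pics/s7.png',cv2.resize(p['frame'][80:260,160:420],None,fx=3,fy=3))
E
```

```text
25.5167 [623.1 235.7  61.8] 26.729055128825905
```

View pics/s7.png

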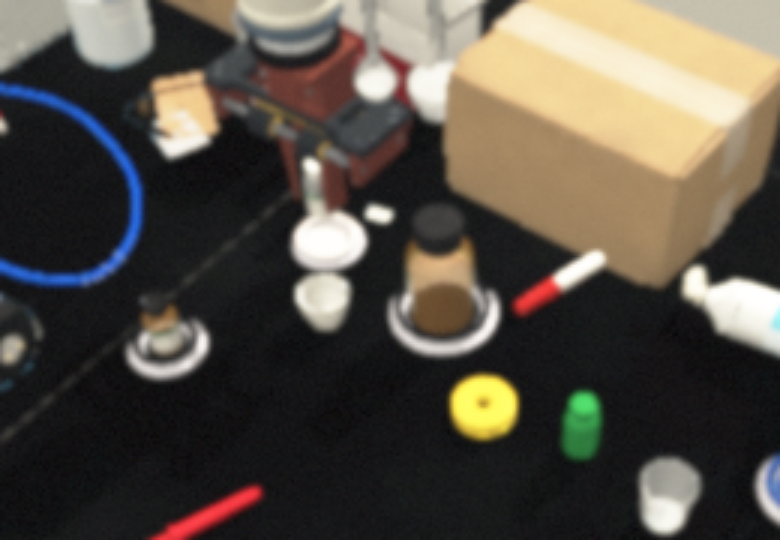

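White bottle hangs over the white holder (crop (330,240)), clear of the large bottle. Lowering.

{"op": "servo_tool", "data": {"deltas": [[[0,0,14],[0,0,0]],[[0,0,26],[0,0,0]],[[0,0,34],[0,0,0]],[[0,0,38],[0,0,0]],[[0,0,38],[0,0,0]]]}}

```text
t: 25.98
ee_pos: [622.7, 236.4, 23.6]
orientation: [0.0, -3.14, 0.001]
ft_force: [-0.6, -0.9, -0.9]
width: 27.3
grasp_force: 30.0
```

{"op": "servo_tool", "data": {"deltas": [[[0,0,0.5],[0,0,0]],[[0,0,0.8],[0,0,0]],[[0,0,0.8],[0,0,0]]]}}

```text
t: 26.23
ee_pos: [623.0, 236.6, 23.4]
orientation: [0.0, -3.141, 0.0]
ft_force: [-0.2, -0.5, -0.8]
width: 26.6
grasp_force: 30.0
```

{"op": "servo_tool", "data": {"deltas": [[[0,0,0.4],[0,0,0]],[[0,0,0.4],[0,0,0]],[[0,0,0.4],[0,0,0]],[[0,0,0.4],[0,0,0]],[[0,0,0.4],[0,0,0]]], "grip": -1}}

```text
t: 26.65
ee_pos: [623.1, 236.6, 23.3]
orientation: [-0.0, 3.141, 0.0]
ft_force: [0.8, 0.2, -0.7]
width: 56.5
grasp_force: 0.0
```

{"op": "servo_tool", "data": {"deltas": [[[0,0,0],[0,0,0]],[[0,0,0],[0,0,0]],[[0,0,0],[0,0,0]],[[0,0,-20],[0,0,0]],[[0,0,-50],[0,0,0]]]}}

```text
t: 27.07
ee_pos: [620.7, 235.7, 70.6]
orientation: [-0.0, -3.136, 0.003]
ft_force: [0.6, -0.3, -0.8]
width: 87.3
grasp_force: 0.0
```

{"op": "servo_tool", "data": {"deltas": [[[0,0,-35],[0,0,0]],[[0,0,-70],[0,0,0]],[[0,0,-110],[0,0,0]],[[0,0,-140],[0,0,0]],[[0,0,-150],[0,0,0]]]}}

```text
t: 27.48
ee_pos: [625.5, 237.4, 229.1]
orientation: [-0.0, 3.134, 0.004]
ft_force: [0.6, -0.4, 1.4]
width: 87.9
grasp_force: 0.0
```

{"op": "servo_tool", "data": {"deltas": [[[10,40,0],[0,0,0]],[[20,75,0],[0,0,0]],[[30,105,0],[0,0,0]],[[35,120,0],[0,0,0]],[[35,120,0],[0,0,0]]]}}

```text
t: 27.9
ee_pos: [586.5, 359.3, 222.1]
orientation: [0.005, -3.14, 0.0]
ft_force: [0.8, -0.0, 0.4]
width: 87.8
grasp_force: 0.0
```

```bash
python3 - <<'E'
from h import *
o=ctrl.get_obs();print(o['t'],o['ee_pos'].round(1),o['width'])
for c in('side','top'):
    p=get_image(c);P=cloud(p)
    for n,x,y,h in(('sb',443.5,270.5,64),('w',623,236.5,66),('bl',625,-260,78),('lb',617,94,118),('cruc',550,177,36),('cup',541,-178,49)):
        s=(abs(P[...,0]-x)<32)&(abs(P[...,1]-y)<32)&(abs(P[...,2]-h)<5);q=P[s]
        if len(q):print(c,n,len(q),np.round(cv2.minEnclosingCircle(q[:,:2].astype(np.float32))[0]),np.median(q[:,2]).round(1))
    cv2.imwrite(f'pics/f_{c}.png',p['frame'])
E
```

```text
27.9 [586.5 359.3 222.1] 87.78758859802623
side sb 48 [445. 269.] 63.1
side w 38 [626. 235.] 64.4
side bl 99 [ 626. -261.] 77.3
side lb 167 [616.  94.] 116.8
side cruc 64 [552. 175.] 34.7
side cup 66 [ 544. -178.] 47.0
top sb 67 [443. 269.] 62.8
top w 67 [624. 236.] 66.0
top bl 107 [ 624. -261.] 76.9
top lb 290 [615.  95.] 116.6
top cruc 65 [549. 177.] 35.2
top cup 69 [ 542. -177.] 46.9
```

View pics/f_side.png

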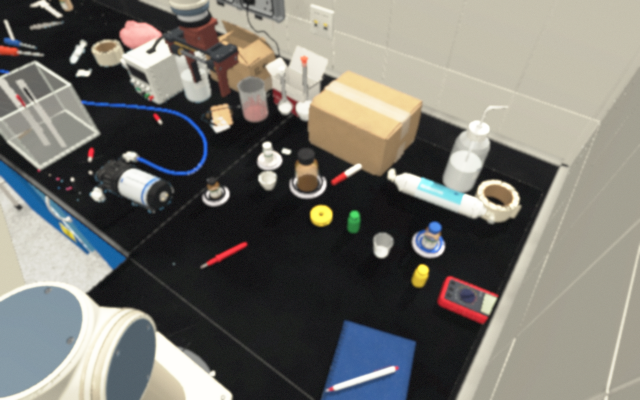

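All four bottles stand in their holders: small black (213,190), white (268,155), large black (306,175), blue (431,237). The crucible and cup have not moved. Handing in.

```bash
python3 -c "
from workcell import close_job
print(close_job())"
```

```text
the job is handed in; nothing more can be done
None
```

Each of the four bottles stands upright in its own matching holder, within about 3 mm of centre by the last pictures; the crucible and cup were not moved, and I handed the job in at about 28 s without seeing a verdict.

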